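Unlatch a dry box, break its stuck lid free and hold it ajar

ROBOT

A 6-joint arm with a two-finger parallel gripper is mounted at the origin on a cart in front of the work surface, level with it; the furniture and walls round the work are solid. World frame = base frame: x ahead of the robot, y to its left, z up, the work surface at z = 0. Lengths are in mm, angles in rad, forces in N, time in s.
With the tool pointing down it reaches from about 300 to 775 mm from the base axis. Payload 14.6 kg.
Tool frame: the origin (TCP) lies at the very end of the fingers, on their centre line; the grasp point (between the pads) lies 19 mm behind it; z points along the fingers, y is the line along which they close (so a half turn about z gives the same grasp; the last joint's range is limited). The gripper opens to 94 mm and grips with 3 to 60 N. Pads are 16 mm wide; open, the fingers measure 119 mm over their backs; the gripper's body (75 mm by 177 mm) begins 78 mm behind the grasp point.
Start: joints at [-1.211, 0.3, 1.521, -0, 1.321, -0.067], TCP at [227.67, -500.655, 167.246] pointing down, gripper open.
Joint ranges: [-3.03, 3.03], [-0.79, 2.21], [0.23, 2.52], [-1.04, 4.18], [0, 3.07], [-2.55, 2.55]. Speed limits (rad/s): [2.22, 2.22, 2.57, 3.14, 3.14, 3.14].

INTERFACE

Orientations are given as [roll, pitch, yaw] about the fixed x, y, z axes, in that order (R = Rz(yaw) Ry(pitch) Rx(roll)).
In Python, from cell import manip, eyes, ticket gives the robot as it stands. The module is installed in compiled form; this text tells all that it offers.
- The arm moves only by the tool arm_command, never from a script. Its argument "plan" is a list of rows, each a list of 5 numbers: the opening, from -1 (shut) to 1 (fully open), then the shift along the tool's x, y, z in m, then the turn about the tool's z in rad. In form: [[jaw, dx, dy, dz, roll], ...]. A call has 1 to 20 rows; each row shifts and turns the commanded pose from where the row before left it, along the tool's axes as they then stand; what a row does not reach is not made up. A row lasts 1/8 s, in which the tool goes at most 62.5 mm and 10.7 degrees, less where a joint would pass 70% of its speed; a pose out of reach is approached as far as the arm can. A call is refused whole if a number of a shift passes 0.0625 or a number of a turn 0.188, either way. A call with a gripper value outside its range is refused whole. The fingers move at their own pace and stop on an object; "newtons" is the grip in N (left out, the last holds). Time passes only in rows, so rows that do not move let the fingers close. It gives the time, the measured TCP pose, the force, the opening and the grip force at its end, in the units of the state.
- manip.read_state(): the state, without advancing time (a new reading comes with each control period).
- eyes.camera(name): name is "side" or "top" or "wrist"; returns a dict with "img" (420x560x3 uint8, blue, green, red), "z_map" (420x560 float32, mm along the optical axis (not along the pixel's ray), 0 where there is no reading), "fx", "fy", "cx", "cy" (pixels), "eye" and "orientation" of the camera in the world. Camera axes: x right, y down, z forward; pixel columns grow to the right and rows downward; lengths in mm; the calibration is good to about 2 mm. A picture is of the moment at which its call begins.
- ticket.sign_off(): hands the job in; it is judged then, once.
The state is a dict: "clock": time; "joints": joint angles; "qd": joint speeds; "effort": joint torques, N m; "eef_pos": TCP position; "eef_rot": TCP orientation; "wrist_force": force on the tool from outside, world axes, zero at the start; "moment": the same for the moment, N m; "finger_gap": finger opening in mm; "finger_force": force on a finger pad.
Only numpy, scipy, OpenCV 4.12 (cv2) and the standard library are available. Lean on these libraries where they do the work, as an engineer would, in place of code of your own. Each camera call takes 0.05 s, during which the arm holds its last target. There are 200 camera calls.

TASK

Let air into the dry box: push the red-finned latch slide along its ledge to the left, toward the green mark on the ledge, until it clicks home, then take the lid by its black bar handle, break it free of its sticky seal and hold it just ajar, with the front edge about 2 cm up. Do not let the lid fly up to more than about twice that, and leave the things standing round it where they are. Finish while still gripping the handle and holding the lid ajar; do not let go.

Things in the scene. Friction and masses are not known exactly. Their poses are not given: they have to be found in the camera images.
- dry_box: White dry box fixed to the worktop, 223 mm deep (x) by 204 mm wide (y). Origin: on the worktop; x points to the hinge side at the back, y to its left, z up. White walls x -60..100 mm, y -100..100, rim at z 80 mm; in front of them a grey ledge x -113..-59, y -100..100, top at z 55 mm, with the latch slide on it; a green mark on its front is at the unlatched end.
- latch_slide (a joint): Latch slide, m: 0 latched, 0.040 the end stop, unlatched, along the box's +y; starts at 0 to 0.010. Slides with about 1 N of friction to 24 mm, where a spring detent resists with about 6 N, friction included; the detent is passed at 33 mm and then pulls the slide by itself to the stop with about 3 N. Its tongue holds the lid's keeper down until it has moved 26 mm.
- latch_fin (a point): On the upright red fin of the latch slide, to push or pinch: 22 mm (box x) by 12 mm (box y, the sliding direction), from z 94 to 131 mm above the worktop; this point at 119 mm on the fin's centre line. Has the box's axes, moves with the slide. Below the fin, up to z 94 mm, a steel tongue 26 mm wide in y.
- lid: Lid of the dry box: white frame with a clear window, 168 mm deep by 204 mm wide, 12 mm thick, closed with its top at z 92 mm; about 0.3 to 0.45 kg. Origin on the hinge line at the back (box x 98 mm, z 80 mm); x, y, z as the box's when closed. A sticky seal holds it shut.
- lid_hinge (a joint): Lid angle, rad: 0 closed, 0.4 open on its stay, about the y axis through the lid's origin, the front going up. Front edge 164 mm from the hinge: 0.12 rad lifts it 20 mm. At 0 the seal and weight need about 15 N straight up at the handle; this halves by about 0.02 rad and from 0.04 rad on only 3 to 5 N of weight and pull remain. Released, the lid falls shut.
- lid_handle (a point): Middle of the lid's black bar handle: a round bar 12 mm thick along y, 80 mm between its legs, its centre 127 mm above the worktop and 35 mm above the lid's top when closed, 133 mm in front of the hinge line and 47 mm above it. Pinch it from above, the fingers closing along the box's x. Has the lid's axes.
- lid_front_edge (a point): Middle of the lower front edge of the lid; 80 mm above the worktop when closed, 100 mm when 20 mm ajar.
- bottle_stain: Loose bottle of violet stain with an orange cap, 52 mm across, 85 mm tall, origin at its underside. To be left alone.
- timer: Loose pale countdown timer, 58x68x29 mm, origin at its underside. To be left alone.
- bottle_buffer: Loose clear bottle with a blue cap, 66 mm across, 100 mm tall, origin at its underside. To be left alone.
- petri_stack: Loose stack of three tan dishes, 62 mm across, 35 mm tall, origin at its underside. To be left alone.

How it is judged (in metres and radians):
On the way, in this order (a step that is already met when the one before it is completed fails the run):
1. the latch slide has clicked home at its unlatched end with the lid still shut (value of joint latch_slide above 0.036 m and value of joint lid_hinge below 0.03 rad), for 0.2 s.
2. the lid has broken free and is held ajar by the fingers (value of joint lid_hinge between 0.07 and 0.19 rad and contact force between the fingers and lid above 1 N), for 0.3 s.
At the end, for the whole second after the job is handed in: The latch slide is home at its unlatched end (past 36 mm of 40), the lid stands still between 0.07 and 0.19 rad (front edge about 11 to 31 mm up), and the fingers are holding it (over 1 N of contact) (all of step 2 and value of joint latch_slide above 0.036 m and velocity of joint lid_hinge between -0.05 and 0.05 rad/s); the arm keeps its last pose, push and grip.
It fails at once if the lid flew open (over 0.27 rad, front edge over 44 mm up) (value of joint lid_hinge above 0.27 rad).
It fails at once if a thing standing round the box was moved more than 20 mm (distance of any of bottle_stain, timer, bottle_buffer, petri_stack from where it was at the start of the episode above 0.02 m).
It also fails if it takes over 42 s, if anything falls off the work surface, if the arm or the gripper's body presses on something with over 40 N, if the wrist force passes 120 N, or if a joint passes its speed limit or range.

## Working session

There is one attempt and no reset: what is moved stays moved. The work goes in short steps, Python scripts to look and compute and a tool call to move; the robot and the scene stay as the last step left them, time stands still between calls to the robot, and variables do not carry over. Pictures are saved under pics/ and viewed, at most 10 in all, crops included, and the job is handed in when it is done.

Besides the shell and the picture viewer there is one more tool, called as name(argument=value, ...), one argument or row to a line, values as JSON. arm_command: Moves the arm, as the interface text tells. Its arguments: {"type":"object","properties":{"plan":{"type":"array"},"newtons":{"type":"number"}},"required":["plan"]}

```bash
mkdir -p pics; cat > h.py <<'E'
import numpy as np,cv2
from cell import manip,eyes,ticket
from scipy.spatial.transform import Rotation as R
def snap(n,f):
    c=eyes.camera(n);cv2.imwrite(f'pics/{f}.png',c['img']);np.save(f'pics/{f}.npy',c,allow_pickle=True);return c
def load(f): return np.load(f'pics/{f}.npy',allow_pickle=True).item()
def cloud(c):
    z=c['z_map'];v,u=np.indices(z.shape)
    p=np.stack([(u-c['cx'])/c['fx']*z,(v-c['cy'])/c['fy']*z,z],-1)
    o=np.array(c['orientation'],float)
    M=o if o.shape==(3,3) else R.from_euler('xyz',o).as_matrix()
    return p@M.T+np.array(c['eye'])
E
python3 - <<'E'
from h import *
for n in('top','side'):
    c=snap(n,n+'0');print(n,c['eye'],c['orientation'],c['fx'],c['cx'],c['cy'])
s=manip.read_state();print(s)
E
```

```text
top [ 419.62878116   14.02672719 1527.7587083 ] [-3.05637265 -0.00655846 -1.5569916 ] 495.48995961583734 279.5728889554435 211.47811283819118
side [  570.93623247 -1346.06400032   660.89636019] [-1.96901541  0.01480735  0.02207357] 476.46023842653534 281.62653252602803 200.0538096330047
{'clock': 0.1, 'joints': array([-1.21060700e+00,  3.00423802e-01,  1.52145810e+00,  1.19525453e-05,
        1.32069800e+00, -6.66183201e-02]), 'qd': array([-0.00046706, -0.00231305, -0.00268935, -0.00075093,  0.00067541,
        0.00035533]), 'effort': array([ 1.48039460e-03, -5.32645190e+01, -3.53281224e+01,  7.09560653e-02,
        2.34573882e-02, -6.72238798e-05]), 'eef_pos': array([ 227.58580225, -500.43228813,  166.76431743]), 'eef_rot': array([-3.14060837e+00, -7.72718978e-05,  4.26804647e-01]), 'wrist_force': array([ 0.11223246, -0.01249911,  0.90035779]), 'moment': array([-0.00518711,  0.01951023,  0.0143486 ]), 'finger_force': 0.0, 'finger_gap': 94.02296667465372}
```

View pics/top0.png

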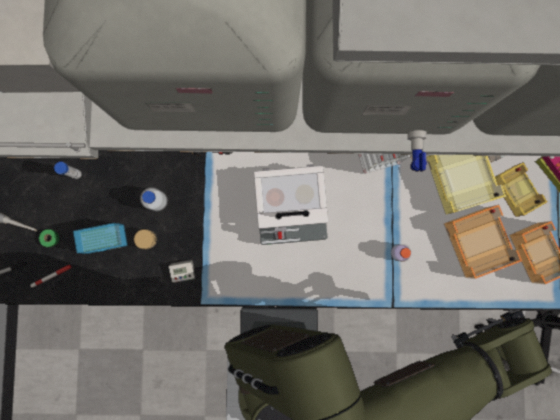

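View pics/side0.png

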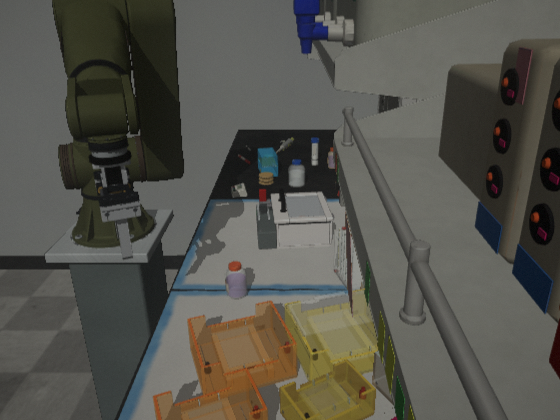

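Top view: the box is at about (292,205), with the red fin at (281,235), the handle at (292,213) and the violet bottle at (402,252). Image up is +x and image left is +y. Next I'll measure these positions.

```bash
python3 - <<'E'
from h import *
c=load('top0');P=cloud(c);I=c['img'].astype(int)
sub=np.zeros(I.shape[:2],bool);sub[160:250,245:340]=1
b,g,r=I[...,0],I[...,1],I[...,2]
red=sub&(r>120)&(g<70)&(b<80)
print('red',red.sum(),np.percentile(P[red],[0,10,50,90,100],axis=0).round(0).tolist())
gr=sub&(g>r+30)&(g>b+20);print('green',gr.sum(),P[gr].mean(0) if gr.any() else 0)
blk=sub&(P[...,2]>108)&(P[...,2]<140)&~red&(I.sum(2)<150)
q=P[blk];print('handle',blk.sum(),np.median(q,0),q.min(0),q.max(0))
from cv2 import minAreaRect
print(minAreaRect(q[:,:2].astype(np.float32)))
lid=sub&(abs(P[...,2]-92)<8)
q=P[lid];print('lid',lid.sum(),np.median(q[:,2]),minAreaRect(q[:,:2].astype(np.float32)))
al=sub&(P[...,2]>45)
print('box',cv2.boxPoints(minAreaRect(P[al][:,:2].astype(np.float32))),P[al][:,2].max())
for u,v in((402,252),(181,271),(292,213),(281,235),(280,145),(350,145),(380,160),(418,155),(292,100)):print(u,v,P[v,u].round(0))
im=cv2.resize(c['img'][155:260,240:345],None,fx=5.5,fy=5.5,interpolation=2);cv2.imwrite('pics/crop1.png',im)
s=load('side0');S=cloud(s);I=s['img'].astype(int);b,g,r=I[...,0],I[...,1],I[...,2]
red=np.zeros(r.shape,bool);red[180:215,250:275]=1;red&=(r>100)&(g<70)&(b<80)
print('sred',red.sum(),np.percentile(S[red],[0,50,100],axis=0).round(0).tolist())
blk=np.zeros(r.shape,bool);blk[185:215,276:290]=1;blk&=(I.sum(2)<120)&(S[...,2]>110);print('shandle',np.percentile(S[blk],[0,50,100],axis=0).round(0).tolist())
E
```

```text
red 21 [[464.0, 2.0, 127.0], [467.0, 4.0, 128.0], [473.0, 7.0, 131.0], [481.0, 10.0, 135.0], [481.0, 10.0, 135.0]]
green 0 0
handle 82 [534.62972919 -28.62356346 132.52070036] [524.14115377 -71.22164757 108.55401951] [541.36756125  13.69021467 138.42422623]
((533.551513671875, -28.603748321533203), (10.432085990905762, 85.44420623779297), 6.046512603759766)
lid 3727 89.99997527621781 ((572.675537109375, -25.833961486816406), (210.27200317382812, 204.29788208007812), 6.149799346923828)
box [[ 414.92694   60.68135]
 [ 435.37994 -142.26576]
 [ 689.08527 -116.6974 ]
 [ 668.63226   86.24971]] 1527.7587083032968
402 252 [ 430. -351.   88.]
181 271 [364. 301.  21.]
292 213 [535. -29. 134.]
281 235 [473.   2. 129.]
280 145 [628.  10. 591.]
350 145 [ 630. -125.  589.]
380 160 [ 692. -279.  127.]
418 155 [ 605. -244.  629.]
292 100 [663.  -7. 759.]
sred 42 [[464.0, -1346.0, 96.0], [473.0, -2.0, 118.0], [571.0, 4.0, 661.0]]
shandle [[525.0, -81.0, 111.0], [536.0, -53.0, 128.0], [542.0, 8.0, 132.0]]
```

View pics/crop1.png

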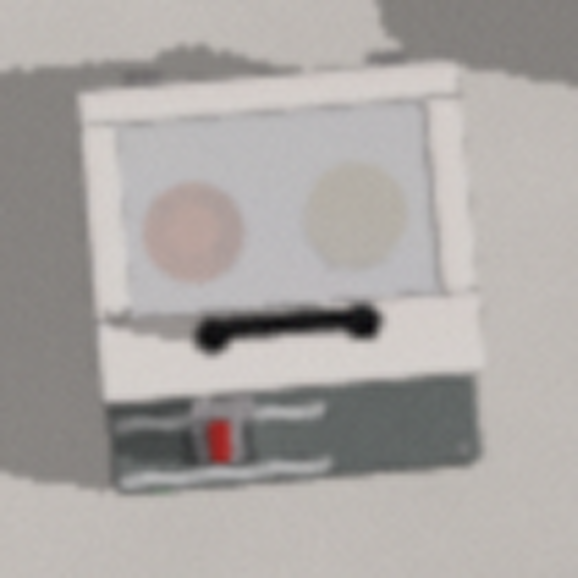

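The box yaw is about 0.103 rad. The fin is at about (473,6), with its top at 131, and the handle is at about (534.5,-28.6). The side view agrees with both. I'll approach above the fin with the jaw line along the box's y.

arm_command(
  plan=[
    [0.2,0,0,-0.02,0.162],
    [0.2,0,0,-0.02,0.162],
    [0.2,0.0247,-0.04,0,0],
    [0.2,0.0247,-0.04,0,0],
    [0.2,0.0247,-0.04,0,0],
    [0.2,0.0247,-0.04,0,0],
    [0.2,0.0247,-0.04,0,0],
    [0.2,0.0247,-0.04,0,0],
    [0.2,0.0247,-0.04,0,0],
    [0.2,0.0247,-0.04,0,0],
    [0.2,0.0247,-0.04,0,0],
    [0.2,0.0247,-0.04,0,0],
    [0.2,0.0247,-0.04,0,0],
    [0.2,0.0247,-0.04,0,0],
    [0.2,0,0,0,0],
    [0.2,0,0,0,0],
  ],
  newtons=30,
)

```text
clock: 2.1
eef_pos: [472.9, 6.9, 207.0]
eef_rot: [3.142, 0.001, 0.103]
wrist_force: [-0.3, -0.6, -0.0]
finger_gap: 56.3
finger_force: 0.0
```

```bash
python3 - <<'E'
from h import *
c=snap('wrist','w1');P=cloud(c);I=c['img'].astype(int);b,g,r=I[...,0],I[...,1],I[...,2]
s=manip.read_state();print(s['clock'],s['eef_pos'],s['eef_rot'],s['joints'],c['eye'],c['orientation'])
red=(r>90)&(g<r*.5)&(b<r*.5)&(P[...,2]>90)&(P[...,2]<140)
t=red&(P[...,2]>125)
for m in(red,t):
    q=P[m];print(m.sum(),np.percentile(q,[2,50,98],axis=0).round(1).tolist(),cv2.minAreaRect(q[:,:2].astype(np.float32)))
k=(I.sum(2)<140)&(P[...,2]>115)&(P[...,2]<145)
q=P[k];print('handle',len(q),np.median(q,0),cv2.minAreaRect(q[:,:2].astype(np.float32)) if len(q) else 0)
E
```

```text
2.15 [472.90877756   6.56246241 207.11190852] [3.14151907e+00 4.17685320e-04 1.02180525e-01] [-6.34947976e-02  9.62406365e-02  1.67107481e+00 -1.44221410e-04
  1.37467704e+00  1.40514912e+00] [545.90717838  15.67255661 424.72397802] [ 2.88720764e+00 -3.21673439e-04 -1.46762934e+00]
224 [[465.1, 1.6, 128.2], [475.3, 7.0, 131.1], [484.5, 12.5, 132.7]] ((474.65496826171875, 6.759372711181641), (19.75738525390625, 11.011473655700684), 5.6979756355285645)
221 [[465.1, 1.6, 128.5], [475.2, 7.0, 131.1], [484.3, 12.5, 132.7]] ((474.65496826171875, 6.759372711181641), (19.75738525390625, 11.011473655700684), 5.6979756355285645)
handle 1184 [535.00472266 -25.41049907 132.38130828] ((523.2991333007812, -14.210128784179688), (55.55945587158203, 112.55900573730469), 40.701480865478516)
```

View pics/w1.png

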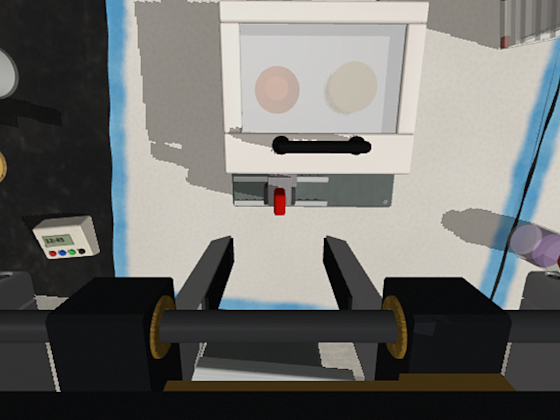

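The wrist view shows the fin at (280,200), centred between the fingers (centre column about 280). It measures (474.7, 6.8). The handle bar is at about (322,147). Now I descend and pinch.

arm_command(
  plan=[
    [0.2,0.002,0,0.035,0],
    [0.2,0,0,0.035,0],
    [0.2,0,0,0.034,0],
    [0.2,0,0,0,0],
    [-1,0,0,0,0],
    [-1,0,0,0,0],
    [-1,0,0,0,0],
    [-1,0,0,0,0],
    [-1,0,0,0,0],
  ],
  newtons=25,
)

```text
clock: 3.28
eef_pos: [475.3, 7.5, 103.4]
eef_rot: [3.142, -0.0, 0.103]
wrist_force: [0.8, 0.9, -1.0]
finger_gap: 10.0
finger_force: 0.0
```

arm_command(
  plan=[
    [-1,0,0,0,0],
    [-1,0,0,0,0],
    [-1,0,0,0,0],
  ],
)

```text
clock: 3.65
eef_pos: [475.2, 7.4, 103.2]
eef_rot: [-3.142, 0.0, 0.103]
wrist_force: [0.1, -0.4, 0.1]
finger_gap: 0.4
finger_force: 0.0
```

```bash
python3 - <<'E'
from h import *
c=snap('wrist','w2');d=snap('side','s2')
a=cv2.resize(c['img'][100:300,160:400],None,fx=2.5,fy=2.5);b=cv2.resize(d['img'][170:270,220:340],None,fx=2.5,fy=5)[:500,:300]
cv2.imwrite('pics/m2.png',np.hstack([a[:500,:500],b]))
E
```

```text
(no output)
```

View pics/m2.png

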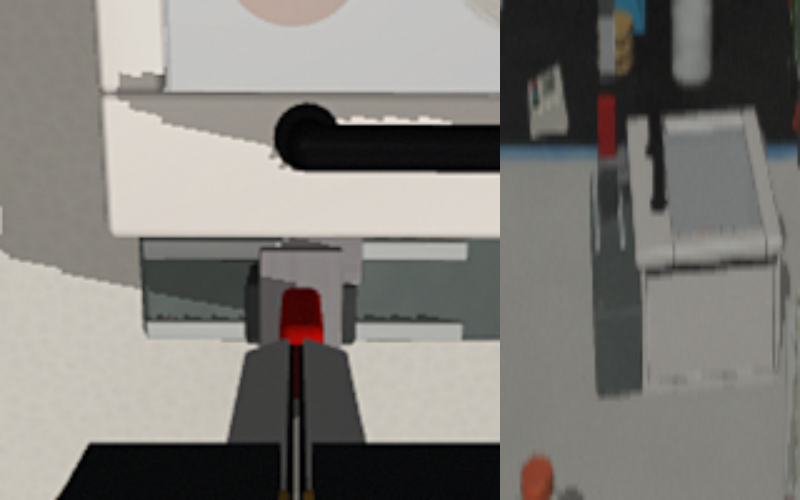

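The jaws closed on nothing: the fingers end at about (295,345) in the crop, just in front of or above the fin at (300,315). I'll check the true fingertip position by depth.

```bash
python3 - <<'E'
from h import *
s=manip.read_state();print(s['eef_pos'],s['joints'])
d=load('s2');S=cloud(d);I=d['img']
for u in(258,260,262,264,266):
    for v in range(174,206,2): print(u,v,S[v,u].round(0),I[v,u])
c=load('w2');P=cloud(c);I=c['img'];print(c['eye'])
for v in range(212,262,4): print(v,[ (u,P[v,u].round(0).tolist(),I[v,u].tolist()) for u in (268,281,288)])
q=cv2.resize(d['img'][60:260,150:350],None,fx=3,fy=3);cv2.imwrite('pics/s2c.png',q)
E
```

```text
[475.23413361   7.4332558  103.23479229] [-6.14389936e-02  2.01239419e-01  1.80223606e+00 -4.37936620e-06
  1.13818530e+00  1.40655260e+00]
258 174 [422. 517.  -5.] [32 33 36]
258 176 [424. 490.  -4.] [34 39 40]
258 178 [425. 467.  -4.] [30 32 33]
258 180 [427. 447.  -6.] [31 31 32]
258 182 [428. 420.  -4.] [35 40 43]
258 184 [430. 399.  -5.] [27 28 27]
258 186 [432. 374.  -3.] [29 29 30]
258 188 [433. 355.  -4.] [27 29 26]
258 190 [434. 338.  -6.] [29 29 29]
258 192 [436. 311.  -3.] [30 30 29]
258 194 [437. 294.  -4.] [29 29 28]
258 196 [438. 276.  -5.] [29 28 29]
258 198 [439. 260.  -7.] [35 34 31]
258 200 [441. 230.  -2.] [118 101  74]
258 202 [442. 216.  -3.] [120 121 116]
258 204 [443. 199.  -4.] [119 122 123]
260 174 [470.  -6. 182.] [108 111 108]
260 176 [470.  -8. 176.] [107 107 107]
260 178 [469.  -8. 170.] [105 107 106]
260 180 [469.  -8. 163.] [103 104 103]
260 182 [469.  -3. 155.] [106 108 107]
260 184 [469.  -8. 151.] [89 89 87]
260 186 [468.  -2. 142.] [44 43 41]
260 188 [441. 349.  -2.] [29 28 42]
260 190 [467.   0. 128.] [ 28  29 113]
260 192 [468.  -4. 123.] [ 28  28
[... 3057 characters left out ...]
288, [485.0, 4.0, 149.0], [62, 63, 63])]
244 [(268, [484.0, 15.0, 157.0], [63, 64, 64]), (281, [484.0, 8.0, 153.0], [42, 42, 41]), (288, [485.0, 4.0, 156.0], [63, 64, 65])]
248 [(268, [484.0, 15.0, 162.0], [62, 63, 64]), (281, [484.0, 8.0, 159.0], [41, 40, 40]), (288, [486.0, 4.0, 163.0], [61, 62, 62])]
252 [(268, [484.0, 15.0, 168.0], [63, 64, 65]), (281, [484.0, 8.0, 165.0], [29, 28, 28]), (288, [486.0, 4.0, 169.0], [64, 65, 64])]
256 [(268, [484.0, 15.0, 174.0], [64, 65, 64]), (281, [484.0, 8.0, 170.0], [30, 30, 30]), (288, [486.0, 4.0, 175.0], [64, 65, 65])]
260 [(268, [485.0, 15.0, 180.0], [64, 65, 65]), (281, [484.0, 8.0, 176.0], [26, 26, 26]), (288, [486.0, 5.0, 179.0], [64, 65, 65])]
```

View pics/s2c.png

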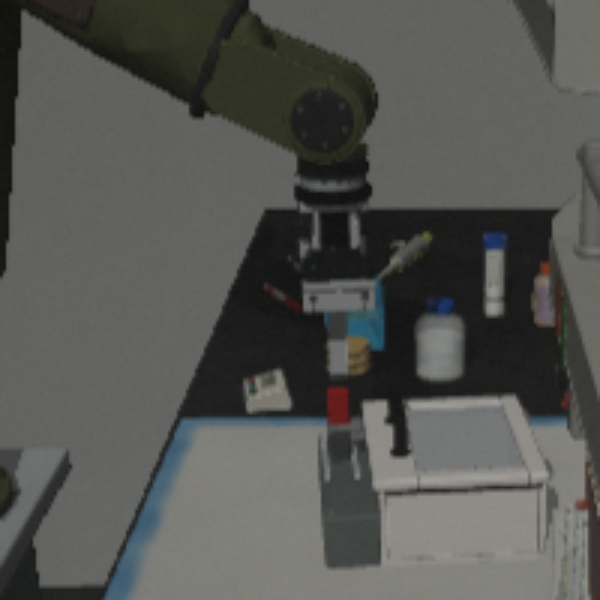

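The fingers are centred over the fin but end at z≈140, while the reported TCP is 103. So the stated TCP sits about 37 mm beyond the real tips. I'll check this in the earlier open-jaw image.

```bash
python3 - <<'E'
from h import *
c=load('w1');P=cloud(c)
for u in(224,228,230,328,332):print([(v,P[v,u].round(0).tolist()) for v in(238,241,246,252)])
d=load('s2');S=cloud(d)
print([(v,S[v,262].round(0).tolist()) for v in range(150,176,3)])
E
```

```text
[(238, [479.0, 42.0, 249.0]), (241, [479.0, 41.0, 255.0]), (246, [480.0, 39.0, 264.0]), (252, [479.0, 38.0, 271.0])]
[(238, [480.0, 39.0, 250.0]), (241, [480.0, 38.0, 256.0]), (246, [478.0, 38.0, 259.0]), (252, [478.0, 37.0, 267.0])]
[(238, [480.0, 38.0, 250.0]), (241, [479.0, 38.0, 253.0]), (246, [478.0, 37.0, 259.0]), (252, [475.0, 36.0, 260.0])]
[(238, [486.0, -21.0, 251.0]), (241, [485.0, -21.0, 252.0]), (246, [484.0, -20.0, 260.0]), (252, [482.0, -20.0, 263.0])]
[(238, [486.0, -23.0, 251.0]), (241, [486.0, -23.0, 256.0]), (246, [486.0, -22.0, 262.0]), (252, [484.0, -21.0, 268.0])]
[(150, [483.0, -82.0, 279.0]), (153, [483.0, -78.0, 269.0]), (156, [483.0, -81.0, 262.0]), (159, [482.0, -73.0, 250.0]), (162, [481.0, -71.0, 241.0]), (165, [477.0, -7.0, 210.0]), (168, [476.0, -9.0, 202.0]), (171, [476.0, -8.0, 192.0]), (174, [476.0, -10.0, 183.0])]
```

The offset is about 38 mm with the jaw open as well, so true tip z = reported + 38. I'll reopen, lower by 38 mm and pinch.

arm_command(
  plan=[
    [0.2,0,0,0,0],
    [0.2,0,0,0,0],
    [0.2,0,0,0,0],
    [0.2,0,0,0,0],
    [0.2,0,0,0,0],
    [0.2,0,0,0.019,0],
    [0.2,0,0,0.019,0],
    [0.2,0,0,0,0],
    [-1,0,0,0,0],
    [-1,0,0,0,0],
    [-1,0,0,0,0],
    [-1,0,0,0,0],
    [-1,0,0,0,0],
    [-1,0,0,0,0],
  ],
)

```text
clock: 5.5
eef_pos: [475.3, 7.4, 65.4]
eef_rot: [3.142, -0.0, 0.103]
wrist_force: [-0.2, 0.4, 2.0]
finger_gap: 11.7
finger_force: 25.0
```

The fin is pinched with a gap of 11.7 mm. Now I drag toward +y (tool -y).

arm_command(
  plan=[
    [-1,0,-0.005,0,0],
    [-1,0,-0.005,0,0],
    [-1,0,-0.005,0,0],
    [-1,0,-0.005,0,0],
    [-1,0,-0.004,0,0],
    [-1,0,-0.004,0,0],
    [-1,0,0,0,0],
  ],
)

```text
clock: 6.38
eef_pos: [472.4, 36.1, 65.4]
eef_rot: [-3.141, -0.0, 0.103]
wrist_force: [0.6, 4.0, 4.5]
finger_gap: 11.9
finger_force: 25.0
```

arm_command(
  plan=[
    [-1,0,-0.003,0,0],
    [-1,0,-0.003,0,0],
    [-1,0,0,0,0],
  ],
)

```text
clock: 6.75
eef_pos: [472.1, 39.6, 65.3]
eef_rot: [3.138, -0.0, 0.103]
wrist_force: [2.4, -13.9, 3.6]
finger_gap: 11.7
finger_force: 25.0
```

The slide hit the end stop (−14 N) after about 32 mm of travel. I'll release, rise, move over the handle and turn −π/2.

arm_command(
  plan=[
    [0.2,0,0,0,0],
    [0.2,0,0,0,0],
    [0.2,0,0,0,0],
    [0.2,0,0,0,0],
    [0.2,0,0,-0.04,0],
    [0.2,0,0,-0.05,0],
    [0.2,0.028,0.037,0,0],
    [0.2,0.028,0.037,0,0],
    [0.2,0,0,0,-0.175],
    [0.2,0,0,0,-0.175],
    [0.2,0,0,0,-0.175],
    [0.2,0,0,0,-0.175],
    [0.2,0,0,0,-0.175],
    [0.2,0,0,0,-0.174],
    [0.2,0,0,0,-0.174],
    [0.2,0,0,0,-0.174],
    [0.2,0,0,0,-0.174],
    [0.2,0,0,0,0],
    [0.2,0,0,0,0],
  ],
)

```text
clock: 9.12
eef_pos: [535.0, -26.6, 155.2]
eef_rot: [-3.141, -0.0, 1.67]
wrist_force: [-0.4, -0.4, -0.2]
finger_gap: 56.5
finger_force: 0.0
```

```bash
python3 - <<'E'
from h import *
c=snap('wrist','w3');P=cloud(c);I=c['img'].astype(int);b,g,r=I[...,0],I[...,1],I[...,2]
s=manip.read_state();print(s['clock'],s['eef_pos'],s['eef_rot'],s['joints'])
red=(r>90)&(g<r*.5)&(b<r*.5)&(P[...,2]>123)&(P[...,2]<140)&(P[...,1]>-20);print('fin',red.sum(),P[red].mean(0) if red.any() else 0)
k=(I.sum(2)<150)&(P[...,2]>115)&(P[...,2]<140)&(abs(P[...,0]-535)<25)&(abs(P[...,1]+28)<60)
q=P[k];print('handle',len(q),np.percentile(q,[1,50,99],axis=0).round(1).tolist(),cv2.minAreaRect(q[:,:2].astype(np.float32)) if len(q) else 0)
E
```

```text
9.175 [535.00870469 -26.58888927 155.2057841 ] [-3.14147803e+00 -5.26386017e-05  1.67054472e+00] [-1.18051631e-01  2.78204303e-01  1.57754577e+00  2.77450469e-05
  1.28596587e+00 -2.17807829e-01]
fin 378 [471.65356831  40.11090983 131.09005249]
handle 1368 [[526.8, -69.8, 123.4], [534.7, -24.4, 132.5], [543.4, 16.3, 134.6]] ((535.3142700195312, -27.557697296142578), (11.27219295501709, 89.17652130126953), 5.531838893890381)
```

View pics/w3.png

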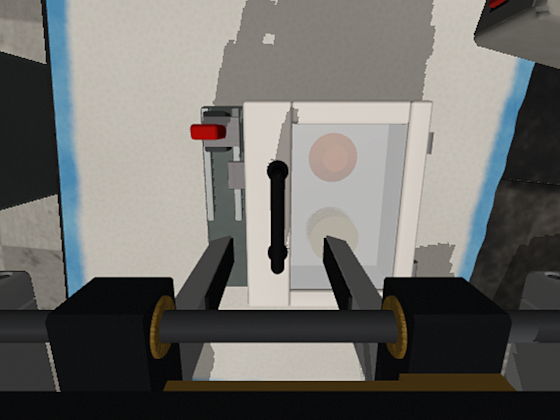

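The fin moved 33 mm to the stop, and the handle bar at (278,215) centres on (535.3,-27.6), matching the tool. I'll descend 85 mm and grip.

arm_command(
  plan=[
    [0.2,0,0,0.03,0],
    [0.2,0,0,0.03,0],
    [0.2,0,0,0.025,0],
    [0.2,0,0,0,0],
    [-1,0,0,0,0],
    [-1,0,0,0,0],
    [-1,0,0,0,0],
    [-1,0,0,0,0],
    [-1,0,0,0,0],
    [-1,0,0,0,0],
  ],
  newtons=55,
)

```text
clock: 10.42
eef_pos: [534.2, -26.7, 70.3]
eef_rot: [-3.14, -0.0, 1.674]
wrist_force: [-6.6, -0.9, 5.2]
finger_gap: 10.6
finger_force: 55.0
```

Gripped. Now I lift slowly along the handle's arc.

arm_command(
  plan=[
    [-1,0,0,-0.001,0],
    [-1,0,0,-0.001,0],
    [-1,0,0.0005,-0.001,0],
    [-1,0,0.0005,-0.001,0],
    [-1,0,0.0005,-0.001,0],
    [-1,0,0,0,0],
  ],
)

```text
clock: 11.18
eef_pos: [536.3, -26.5, 75.7]
eef_rot: [-3.141, 0.0, 1.674]
wrist_force: [-5.0, -2.4, -5.4]
finger_gap: 10.5
finger_force: 55.0
```

arm_command(
  plan=[
    [-1,0,0.0007,-0.0017,0],
    [-1,0,0.0007,-0.0017,0],
    [-1,0,0.0007,-0.0017,0],
    [-1,0,0.0007,-0.0017,0],
    [-1,0,0.0007,-0.0017,0],
    [-1,0,0.0007,-0.0017,0],
    [-1,0,0,0,0],
    [-1,0,0,0,0],
    [-1,0,0,0,0],
  ],
)

```text
clock: 12.3
eef_pos: [540.8, -26.0, 86.1]
eef_rot: [3.141, 0.0, 1.674]
wrist_force: [-5.6, -2.2, -1.9]
finger_gap: 10.6
finger_force: 55.0
```

```bash
python3 - <<'E'
from h import *
d=snap('side','s4');c=snap('wrist','w4')
S=cloud(d);P=cloud(c);o=np.array([569.9,-24]);a=.102
M=np.array([[np.cos(a),np.sin(a)],[-np.sin(a),np.cos(a)]])
for n,C,I in(('s',S,d['img']),('w',P,c['img'])):
    B=(C[...,:2]-o)@M.T
    w=(I.min(2)>(150 if n=='w' else 90))&(abs(B[...,1])<98)&(C[...,2]>80)&(C[...,2]<135)
    for lo in(-70,-50,-30,0,30,60,85):
        m=w&(B[...,0]>lo)&(B[...,0]<lo+15)
        if m.sum()>5: print(n,lo,m.sum(),np.median(C[m][:,2]).round(1))
a=cv2.resize(d['img'][150:270,220:350],None,fx=4,fy=4);b=c['img'][60:420,140:410]
b=cv2.resize(b,None,fx=1,fy=480/360);cv2.imwrite('pics/m4.png',np.hstack([a,b]))
s=manip.read_state();print(s['clock'],s['eef_pos'],s['wrist_force'],s['finger_force'])
E
```

```text
s -70 85 107.9
s -50 98 106.5
s -30 56 101.5
s 0 112 97.0
s 30 117 93.4
s 60 118 90.1
s 85 118 90.3
w -70 2339 110.8
w -50 3339 109.2
w -30 1463 103.4
w 0 2579 99.7
w 30 3765 96.4
w 60 4225 92.8
w 85 4486 93.1
12.4 [540.77999652 -26.08202466  86.13105305] [-6.36656981 -2.49930485 -2.9032352 ] 55.00711262226105
```

View pics/m4.png

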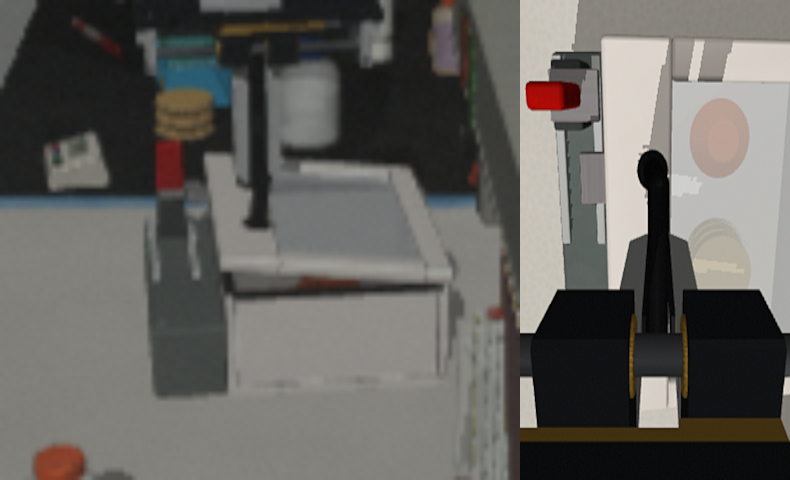

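The picture shows the lid ajar with a dark gap at about (300,280). The front top is at about 109 to 111 mm, roughly 18 mm up (≈0.12 rad). The fingers hold the bar at (255,150), and the fin is still home. The bottles, dishes and timer look undisturbed, so I'm handing in.

```bash
python3 -c "
from h import *
print(ticket.sign_off())"
```

```text
the job is handed in; nothing more can be done
None
```

The latch slide is home at its stop, and the lid is broken free and held ajar by its handle with the front edge about 2 cm up (roughly 0.12 rad); the job is handed in, but sign-off returned no verdict.

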